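Slide a wet print between the curing lamps

TASK

A freshly washed, still tacky dragon print stands in the grey tray in front of the two UV curing lamps. Push the tray squarely into the gap between the lamps until it is fully home against the stop bar, then press down the raised end of the rocker switch on the control box to switch the lamps on. Do not lift the tray, do not touch or topple the print, and leave everything else where it is.

Things in the scene. Friction and masses are not known exactly. Their poses are not given: they have to be found in the camera images.
- tray: Loose flat grey tray, 110 mm long (its x), 90 mm wide (its y), 18 mm high, vertical sides, corners rounded to 12 mm; rim 10 mm wide, 6 mm above the inner floor. 0.25 to 0.5 kg, slides under a few newtons. Origin: centre of the underside. Starts in front of the gap, its x up to 0.55 rad off the gap's direction, up to some 19 cm to one side of the gap's centre line.
- dragon: The tacky print: a banded blue-black bowl, 64 mm across, with a small dragon looking out, 56 mm high overall (its top is 68 mm above the bench in the tray), about 60 g, standing loose in the tray near its middle. Origin: centre of the underside, on the tray's inner floor 12 mm above the bench.
- station: Curing station, bolted down: two white UV lamps face each other across a gap, each on an aluminium foot rail, with a stop bar behind. Gap between the rails 96 mm, so 3 mm spare each side of the tray; it runs along the station's x axis, which points from the entrance to the stop bar. Origin: on the bench, where the tray's centre is when fully home (tray's x along the station's x).
- gap_entrance (a point): Middle of the entrance of the gap, on the bench, at station x = -45 mm, level with the front ends of the lamps (rail ends rounded to 8 mm). The lamps are 120 mm long, 66 mm high (cables at the rear end to 85 mm) and span 48 to 100 mm either side of the centre line. The home tray's near edge is 10 mm in front of this point, so fingers need not enter the gap.
- stop_face (a point): Middle of the face of the aluminium stop bar (20 mm high) on the bench behind the gap, at station x = +55 mm; the home tray's far edge touches it.
- control_box: Grey control box of the lamps, bolted down left or right of the tray, 100 mm (x) by 76 mm (y) by 45 mm high, with the rocker switch in the middle of its top. Origin: centre of the underside. The rocker's raised end lies towards the box's +x (away from the robot) and bears a short dark line.
- rocker (a joint): White rocker switch on the control box, 44 mm (along box x) by 28 mm by 10 mm thick, pivoting about the box's y axis 57 mm above the bench. Value in rad: about 0 = off, the +x end raised; 0.4 = on, the +x end fully down. It stays where it is left and takes about 2 N at the end; the end goes down about 6 mm.
- rocker_end (a point): Point on the upper face of the rocker, 16 mm from the pivot towards the raised end, where to press; about 65 mm above the bench when off, 59 mm when on. It moves with the rocker.
- resin_bottle: Bystander: black bottle with paper label, 62 mm across, 150 mm high, standing on the other side from the control box. Origin: centre of the underside.
- scraper: Bystander: spatula-shaped scraper lying across, near the robot on its right. Origin: centre of the underside.
- brush: Bystander: brush lying across, near the robot on its left. Origin: centre of the underside.
- egg_print: Bystander: grey egg-shaped print, 44 mm across, 48 mm high. Origin: centre of the underside.
- scrap_cup: Bystander: steel cup, 68 mm across, 60 mm high, left of the lamps. Origin: centre of the underside.
- sample_spool: Bystander: small filament spool lying flat, 90 mm across, 40 mm high, right of the lamps. Origin: centre of the underside.
- test_print: Bystander: little blue test print, about 40 mm long, 15 mm high. Origin: on its underside.
Things that resemble listed ones, but are neither listed nor needed, are in the scene too. Of the things like the control_box, leave any that is orange; of the rest the smaller one is meant.

How it is judged:
By the outcome, as a careful person would: the job done as asked, in the order asked, and still so for the second after the job is handed in, with the robot touching nothing.
It also fails if it takes over 72 s, if anything falls off the work surface, if the arm or the gripper's body presses on something with over 40 N, if the wrist force passes 120 N, or if a joint passes its speed limit or range.

ROBOT

A 6-joint arm with a two-finger parallel gripper is mounted at the origin on the work surface. World frame = base frame: x ahead of the robot, y to its left, z up, the work surface at z = 0. Lengths are in m, angles in rad, forces in N, time in s.
With the tool pointing down it reaches from about 0.25 to 0.775 m from the base axis. Payload 4 kg.
Tool frame: the origin (TCP) lies midway between the tips of the shut fingers; the grasp point (between the pads) lies 19 mm behind it (arm.tcp_to_grasp is the distance from the TCP to the grasp point, in m); z points along the fingers, y is the direction in which the jaws open and shut (so a half turn about z gives the same grasp; the last joint's range is limited). The gripper opens to 85 mm and grips with 20 to 120 N. Pads are 22 mm wide; open, the fingers measure 114 mm over their backs; the gripper's body (76 mm by 85 mm) begins 54 mm behind the grasp point. The pads swing forward as they close: fully open they stand 13 mm farther back than shut.
Start: joints at [1.005, 0.087, 1.371, -0, 1.684, -0.103], TCP at [0.246, 0.492, 0.231] pointing down, gripper open.
Joint ranges: [-3.1, 3.1], [-0.76, 2.03], [0.27, 2.55], [-1.08, 4.22], [0.17, 2.65], [-2.57, 2.57]. Speed limits (rad/s): [2.79, 2.79, 3.14, 3.14, 3.14, 3.14].

INTERFACE

Orientations are given as a rotation vector (axis times angle).
In Python, from rig import sensors, get_image, job, arm gives the robot as it stands. The module is installed in compiled form; this text tells all that it offers.
- The arm moves only by the tool carry_out, never from a script. Its argument "motion" is a list of rows, each an object with "translation": the shift along the tool's x, y, z in m, a list of three; "twist": the turn about the tool's z in rad. In form: [{"translation": [tx, ty, tz], "twist": twist}, ...]. A call has 1 to 8 rows; each row shifts and turns the commanded pose from where the row before left it, along the tool's axes as they then stand; what a row does not reach is not made up. A row lasts 1/12 s, in which the tool goes at most 41.7 mm and 7.16 degrees, less where a joint would pass 70% of its speed; a pose out of reach is approached as far as the arm can. A call with a gripper value outside its range is refused whole. "hand" is the opening, from 0 (shut) to 1 (fully open), set as the call begins (left out, the last holds). The fingers move at their own pace and stop on an object; the grip force is fixed at half the most. Time passes only in rows, so rows that do not move let the fingers close. It gives the time, the measured TCP pose, the force and the opening at its end, in the units of the state.
- sensors.read_state(): the state, without advancing time (a new reading comes with each control period).
- get_image(name): name is "scene" or "top" or "wrist"; returns a dict with "frame" (384x512x3 uint8, red, green, blue), "fov_y" (degrees; the focal length in pixels is half the picture's height over the tangent of half this angle, whatever the lens; pixels are square), "cx", "cy" (the principal point, pixels), "R" (3x3) and "t" (3): a world point X has camera coordinates R X + t; the wrist camera has in their place "mount" (4x4, takes a point from camera to tool coordinates, whose origin is the TCP and whose axes are the flange's). Camera axes: x right, y down, z forward; pixel columns grow to the right and rows downward; lengths in m; the calibration is good to about 2 mm. A picture is of the moment at which its call begins: read the wrist's pose just before it. There is no depth.
- job.hand_in(): hands the job in, once; it reports no verdict.
The state is a dict: "time": time; "q": joint angles; "joint_velocities": joint speeds; "effort": joint torques, N m; "ee_pos": TCP position; "tcp_rot": TCP orientation; "contact_force": force on the tool from outside, world axes, zero at the start; "torque": the same for the moment, N m; "width": opening from 0.0 (shut) to 1.0 (fully open).
Only numpy, scipy, OpenCV 4.12 (cv2) and the standard library are available. Lean on these libraries where they do the work, as an engineer would, in place of code of your own. Each camera call takes 0.05 s, during which the arm holds its last target. There are 200 camera calls.

## Working session

There is one attempt and no reset: what is moved stays moved. The work goes in short steps, Python scripts to look and compute and a tool call to move; the robot and the scene stay as the last step left them, time stands still between calls to the robot, and variables do not carry over. Pictures are saved under pics/ and viewed, about 8 in all and at most 12, crops included, and the job is handed in when it is done.

Besides the shell and the picture viewer there is one more tool, called as name(argument=value, ...), one argument or row to a line, values as JSON. carry_out: Moves the arm, as the interface text tells. Its arguments: {"type":"object","properties":{"motion":{"type":"array","items":{"type":"object","properties":{"translation":{"type":"array","items":{"type":"number"}},"twist":{"type":"number"}}}},"hand":{"type":"number"}},"required":["motion"]}

```bash
mkdir -p pics
cat > h.py <<'E'
import numpy as np, cv2
from rig import sensors,get_image,job,arm
from scipy.spatial.transform import Rotation as Ro
def K(c):
    f=c["frame"].shape[0]/2/np.tan(np.radians(c["fov_y"])/2); return f
def ray(c,u,v,z):
    R=np.array(c["R"]);t=np.array(c["t"]);o=-R.T@t
    d=R.T@np.array([(u-c["cx"])/K(c),(v-c["cy"])/K(c),1]); return o+d*(z-o[2])/d[2]
def proj(c,X):
    p=np.array(c["R"])@np.array(X)+np.array(c["t"]); return p[:2]/p[2]*K(c)+[c["cx"],c["cy"]]
def save(c,n,box=None,s=1):
    im=c["frame"][:,:,::-1]
    if box: im=im[box[1]:box[3],box[0]:box[2]]
    cv2.imwrite("pics/"+n,cv2.resize(im,None,fx=s,fy=s,interpolation=cv2.INTER_CUBIC))
E
python3 - <<'E'
from h import *
import pickle
s=sensors.read_state();print(s)
d={}
for n in("top","scene"):
    d[n]=get_image(n);save(d[n],n+"0.png",None,1.5)
    c=d[n];print(n,{k:c[k] for k in c if k!="frame"})
pickle.dump(d,open("d.pkl","wb"))
E
```

```text
{'time': 0.0, 'q': array([ 1.00488899e+00,  8.80021754e-02,  1.37230738e+00,  1.81040731e-05,
        1.68360280e+00, -1.03075611e-01]), 'joint_velocities': array([ 1.25257246e-03, -5.30529877e-04, -5.93632389e-05,  5.85931606e-05,
       -1.35159085e-03, -1.54069881e-03]), 'effort': array([ 2.69094317e-04, -3.51873672e+01, -3.13271928e+01, -1.35610298e-04,
        1.08413081e-02, -9.23884222e-07]), 'ee_pos': array([0.24527684, 0.49170742, 0.2300864 ]), 'tcp_rot': array([-0.72036065, -3.0570872 ,  0.0034317 ]), 'contact_force': array([ 0.2209673 , -0.03768714, -0.29006852]), 'torque': array([-0.0005849 , -0.04744367,  0.02972892]), 'width': 1.0021870847307857}
top {'fov_y': 43.760618811098006, 'cx': 255.06511673877205, 'cy': 197.73419043199195, 'R': array([[ 0.02869801, -0.99954057,  0.00975027],
       [-0.99841363, -0.02913564, -0.04818022],
       [ 0.04844216, -0.00835213, -0.99879107]]), 't': array([-0.10061227,  0.42085039,  1.43879427])}
scene {'fov_y': 46.40898906971711, 'cx': 253.83200771346958, 'cy': 196.10307730054265, 'R': array([[-0.63985657,  0.76844693, -0.0085373 ],
       [ 0.42205092,  0.34209855, -0.83954845],
       [-0.64222783, -0.54079377, -0.54321774]]), 't': array([ 0.34906224, -0.07544256,  1.52676454])}
```

View pics/top0.png

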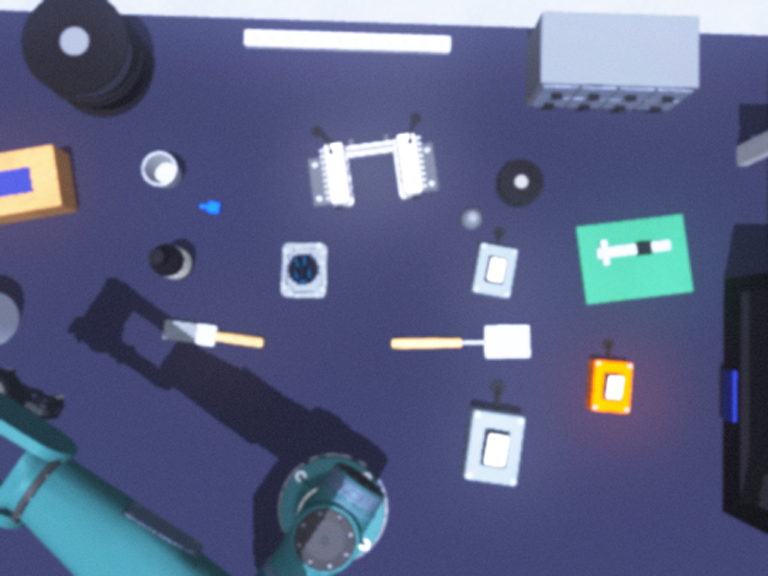

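View pics/scene0.png

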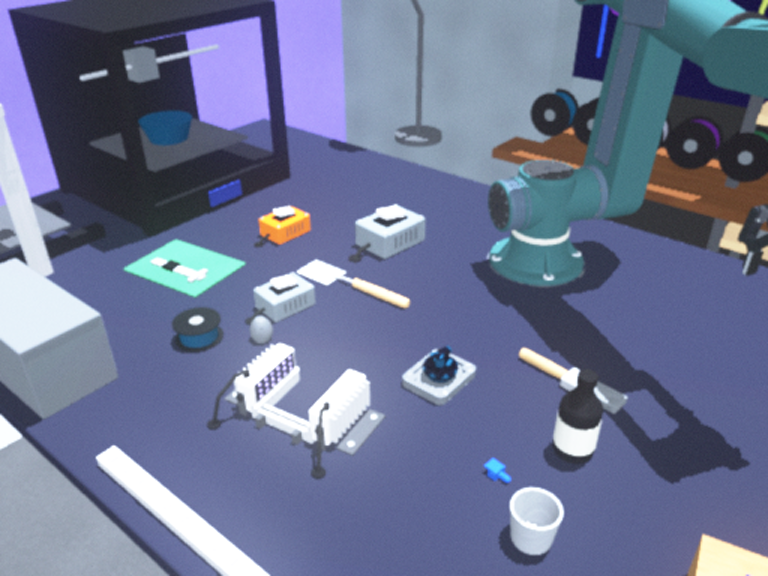

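Control-box candidates in the top picture (enlarged pixels): small grey (496,270), larger grey (495,446), orange (611,387). I choose the small grey one. The tray with the dragon is at (304,270) and the station gap at (375,170). Next is a close crop of these.

Run:
```python
from h import *
import pickle
c=pickle.load(open("d.pkl","rb"))["top"]
save(c,"crop1.png",(180,80,360,210),4.4)
```

```text
(no output)
```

View pics/crop1.png

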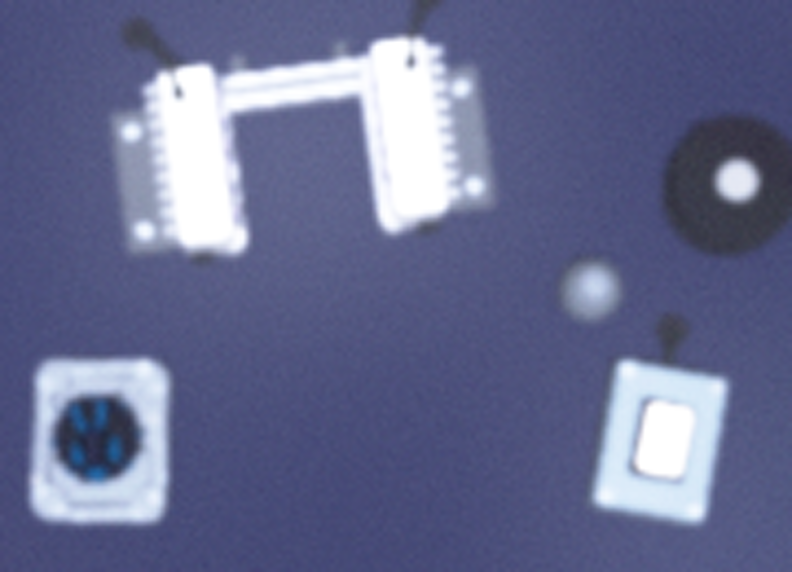

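The tray is nearly aligned with the base x axis, at about (100,440) in the crop. The gap mouth lies between the rail ends at (243,243) and (387,230), and the stop bar's front edge runs (240,110)–(362,92). The small grey box has its white rocker at (664,440). All fit the descriptions.

Run:
```python
from h import *
import pickle
c=pickle.load(open("d.pkl","rb"))["top"]
def P(n,u,v,z): print(n,np.round(ray(c,180+(u+.5)/4.4-.5,80+(v+.5)/4.4-.5,z),4))
for n,u,v in(("bot",97,524),("top",103,358),("L",34,441),("R",166,441)):P("tray "+n,u,v,.018)
P("dragon",97,437,.05)
for n,u,v in(("railL end",245,245),("railR end",386,232),("stopL",240,110),("stopR",362,92)):P(n,u,v,.02)
for n,u,v in(("LfrontLamp",208,248),("RfrontLamp",418,222),("Lrear",190,68),("Rrear",393,42)):P(n,u,v,.066)
for n,u,v in(("ftL",130,253),("ftR",494,207),("ftLr",113,112),("ftRr",473,67)):P(n,u,v,.003)
for n,u,v in(("box fl",593,505),("fr",704,524),("rl",616,358),("rr",728,380)):P(n,u,v,.045)
P("rocker",664,440,.062); P("egg",591,290,.03);P("bottle",(172/1.5-180)*4.4,(262/1.5-80)*4.4,.1)
```

```text
tray bot [0.4156 0.0724 0.018 ]
tray top [0.5299 0.0722 0.018 ]
tray L [0.4713 0.1175 0.018 ]
tray R [0.474  0.0271 0.018 ]
dragon [0.4726 0.0711 0.05  ]
railL end [ 0.6107 -0.023   0.02  ]
railR end [ 0.6227 -0.1198  0.02  ]
stopL [ 0.7045 -0.0167  0.02  ]
stopR [ 0.7197 -0.1006  0.02  ]
LfrontLamp [ 5.997e-01 -1.000e-04  6.600e-02]
RfrontLamp [ 0.6215 -0.1396  0.066 ]
Lrear [0.7206 0.0157 0.066 ]
Rrear [ 0.7425 -0.1196  0.066 ]
ftL [0.6057 0.0575 0.003 ]
ftR [ 0.6458 -0.1953  0.003 ]
ftLr [0.7045 0.0726 0.003 ]
ftRr [ 0.7442 -0.1781  0.003 ]
box fl [ 0.437  -0.2636  0.045 ]
fr [ 0.4264 -0.3387  0.045 ]
rl [ 0.5369 -0.2769  0.045 ]
rr [ 0.5243 -0.353   0.045 ]
rocker [ 0.4808 -0.3077  0.062 ]
egg [ 0.5851 -0.2609  0.03  ]
bottle [0.4743 0.3144 0.1   ]
```

```bash
cat >> h.py <<'E'
def tool():
    s=sensors.read_state(); R=Ro.from_rotvec(s["tcp_rot"]).as_matrix(); return s,R,np.array(s["ee_pos"])
def to(x,y,z,yaw=None):
    "twist needed, and tool-frame shift after that twist"
    s,R,p=tool(); y0=np.arctan2(R[1,0],R[0,0]); tw=0
    if yaw is not None:
        tw=-((yaw-y0+np.pi)%(2*np.pi)-np.pi); R=R@Ro.from_euler('z',tw).as_matrix()
    print("t %.2f pos %s yaw %.3f w %.2f F %s | twist %.3f shift %s"%(s["time"],np.round(p,4),y0,s["width"],np.round(s["contact_force"],1),tw,np.round(R.T@(np.array([x,y,z])-p),4)))
E
python3 -c "
from h import *
to(.472,.165,.23,np.pi/2+.015)"
```

```text
t 0.10 pos [0.2453 0.4917 0.2302] yaw 2.679 w 1.00 F [-1.1  0.1 -0.1] | twist 1.093 shift [-0.3301  0.2218  0.0005]
```

carry_out(
  hand=0.5,
  motion=[
    {"translation":[0,0,0],"twist":0.12},
    {"translation":[0,0,0],"twist":0.12},
    {"translation":[0,0,0],"twist":0.12},
    {"translation":[0,0,0],"twist":0.12},
    {"translation":[0,0,0],"twist":0.12},
    {"translation":[0,0,0],"twist":0.12},
    {"translation":[0,0,0],"twist":0.12},
    {"translation":[0,0,0],"twist":0.12},
  ],
)

```text
time: 0.77
ee_pos: [0.2454, 0.4919, 0.2306]
tcp_rot: [2.058, 2.373, -0.002]
contact_force: [-0.2, -0.0, 0.2]
width: 0.499
```

carry_out(
  motion=[
    {"translation":[0,0,0],"twist":0.12},
    {"translation":[0,0,0],"twist":0.013},
    {"translation":[-0.03,0.02,0],"twist":0},
    {"translation":[-0.03,0.02,0],"twist":0},
    {"translation":[-0.03,0.02,0],"twist":0},
    {"translation":[-0.03,0.02,0],"twist":0},
    {"translation":[-0.03,0.02,0],"twist":0},
    {"translation":[-0.03,0.02,0],"twist":0},
  ],
)

```text
time: 1.43
ee_pos: [0.3687, 0.3124, 0.231]
tcp_rot: [-2.201, -2.242, 0.0]
contact_force: [0.3, 0.1, -0.6]
width: 0.497
```

carry_out(
  motion=[
    {"translation":[-0.03,0.02,0],"twist":0},
    {"translation":[-0.03,0.02,0],"twist":0},
    {"translation":[-0.03,0.02,0],"twist":0},
    {"translation":[-0.03,0.02,0],"twist":0},
    {"translation":[-0.03,0.02,0],"twist":0},
    {"translation":[0,0,0],"twist":0},
    {"translation":[0,0,0],"twist":0},
  ],
)

```text
time: 2.02
ee_pos: [0.471, 0.1639, 0.2307]
tcp_rot: [-2.206, -2.235, 0.001]
contact_force: [0.0, 0.1, -1.1]
width: 0.506
```

```bash
python3 -c "
from h import *
to(.472,.165,.008,np.pi/2+.015)
c=get_image('wrist');save(c,'w1.png',None,1.5);print(c['mount'],c['fov_y'])"
```

```text
t 2.02 pos [0.471  0.1639 0.2307] yaw 1.584 w 0.51 F [ 0.   0.1 -1.1] | twist -0.002 shift [0.001  0.0013 0.2227]
[[ 4.49430247e-04 -9.47250484e-01 -3.20493866e-01  8.39098342e-02]
 [ 9.99999805e-01  2.86851651e-04  5.54487349e-04 -4.63586429e-04]
 [-4.33304216e-04 -3.20494052e-01  9.47250429e-01 -1.43001503e-01]
 [ 0.00000000e+00  0.00000000e+00  0.00000000e+00  1.00000000e+00]] 68.0020126296357
```

View pics/w1.png

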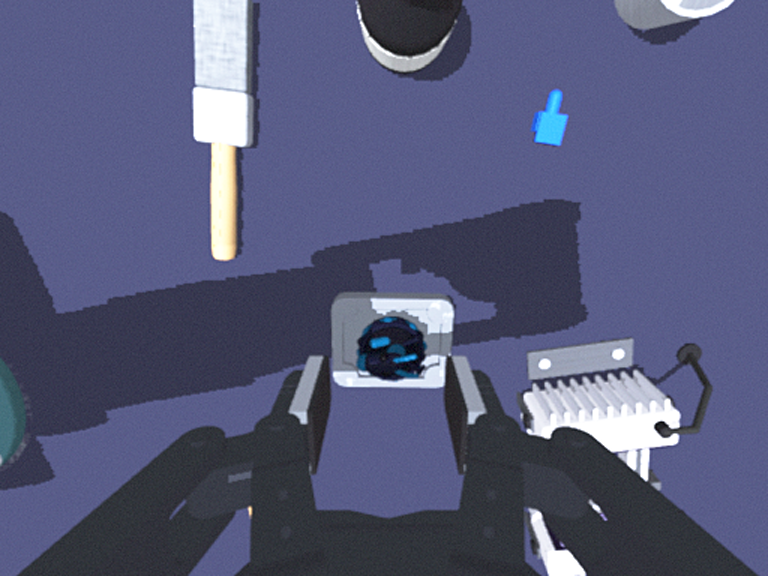

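Wrist view: the tray is centred below and between the open fingers at (392,340), and the bottle is at (410,30), on the camera side. I'll keep the descent close to the tray to clear the bottle.

carry_out(
  motion=[
    {"translation":[-0.018,0,0.035],"twist":0},
    {"translation":[0,0,0.04],"twist":0},
    {"translation":[0,0,0.04],"twist":0},
    {"translation":[0,0,0.04],"twist":0},
    {"translation":[0,0,0.03],"twist":0},
    {"translation":[0,0,0.02],"twist":0},
    {"translation":[0,0,0.018],"twist":0},
    {"translation":[0,0,0],"twist":0},
  ],
)

```text
time: 2.73
ee_pos: [0.4663, 0.1483, 0.0039]
tcp_rot: [-2.197, -2.238, 0.012]
contact_force: [-0.8, 0.1, -0.5]
width: 0.502
```

carry_out(
  motion=[
    {"translation":[-0.004,0,0],"twist":0},
    {"translation":[-0.004,0,0],"twist":0},
    {"translation":[-0.003,0,0],"twist":0},
    {"translation":[-0.003,0,0],"twist":0},
    {"translation":[-0.003,0,0],"twist":0},
    {"translation":[-0.003,0,0],"twist":0},
  ],
)

```text
time: 3.23
ee_pos: [0.4717, 0.1277, 0.0093]
tcp_rot: [2.206, 2.237, 0.004]
contact_force: [-0.7, 5.2, 2.6]
width: 0.499
```

```bash
python3 -c "
from h import *
to(.472,.165,.008,np.pi/2+.015)
c=get_image('wrist');save(c,'w2.png',None,1.5)"
```

```text
t 3.23 pos [0.4717 0.1277 0.0093] yaw 1.585 w 0.50 F [-0.7  5.2  2.6] | twist -0.001 shift [0.0373 0.0009 0.0014]
```

View pics/w2.png

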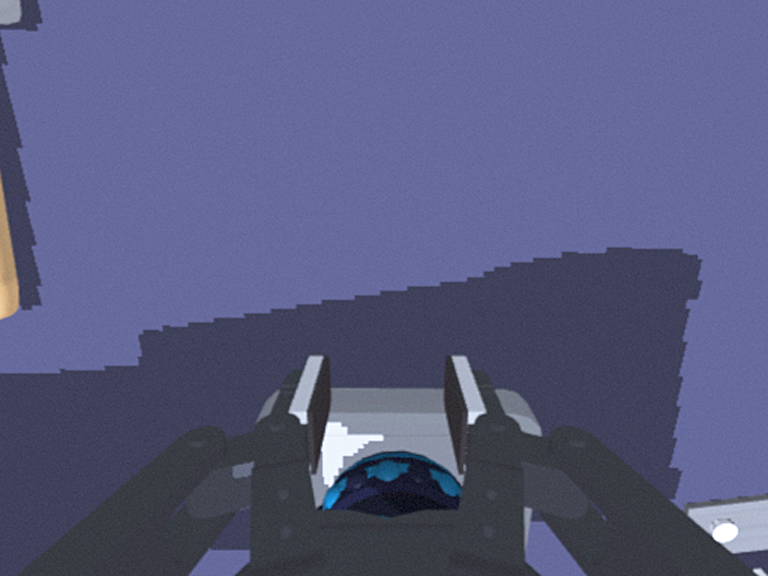

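carry_out(
  motion=[
    {"translation":[0.004,0,0],"twist":0},
    {"translation":[0,0,0.004],"twist":0},
    {"translation":[0,0,0],"twist":0},
    {"translation":[0,0,0],"twist":0},
  ],
)

```text
time: 3.62
ee_pos: [0.4705, 0.1314, 0.0037]
tcp_rot: [-2.204, -2.238, 0.002]
contact_force: [-0.7, 0.4, -0.1]
width: 0.502
```

carry_out(
  motion=[
    {"translation":[-0.003,0,0],"twist":0},
    {"translation":[-0.004,0,0],"twist":0},
    {"translation":[-0.004,0,0],"twist":-0.004},
    {"translation":[-0.004,0,0],"twist":-0.004},
    {"translation":[-0.004,0,0],"twist":-0.004},
    {"translation":[-0.004,0,0],"twist":-0.004},
    {"translation":[-0.004,0,0],"twist":-0.004},
    {"translation":[-0.004,0,0],"twist":-0.004},
  ],
)

```text
time: 4.28
ee_pos: [0.4715, 0.1, 0.0042]
tcp_rot: [-2.177, -2.264, 0.0]
contact_force: [0.3, 2.2, -2.1]
width: 0.5
```

carry_out(
  motion=[
    {"translation":[-0.004,0,0],"twist":-0.004},
    {"translation":[-0.004,0,0],"twist":-0.004},
    {"translation":[-0.004,0,0],"twist":-0.004},
    {"translation":[-0.004,0,0],"twist":-0.004},
    {"translation":[-0.004,0,0],"twist":-0.004},
    {"translation":[-0.004,0,0],"twist":-0.004},
    {"translation":[-0.004,0,0],"twist":-0.004},
    {"translation":[-0.004,0,0],"twist":-0.004},
  ],
)

```text
time: 4.95
ee_pos: [0.4734, 0.0682, 0.0043]
tcp_rot: [-2.141, -2.299, 0.0]
contact_force: [1.3, 2.8, -2.0]
width: 0.502
```

carry_out(
  motion=[
    {"translation":[-0.004,0,0],"twist":-0.004},
    {"translation":[-0.004,0,0],"twist":-0.004},
    {"translation":[-0.004,0,0],"twist":-0.004},
    {"translation":[-0.004,0,0],"twist":-0.004},
    {"translation":[-0.004,0,0],"twist":-0.004},
    {"translation":[-0.004,0,0],"twist":-0.004},
    {"translation":[-0.004,0,0],"twist":-0.004},
    {"translation":[-0.004,0,0],"twist":-0.004},
  ],
)

```text
time: 5.62
ee_pos: [0.4761, 0.0363, 0.0043]
tcp_rot: [-2.104, -2.333, -0.0]
contact_force: [-0.7, 2.2, -1.6]
width: 0.501
```

```bash
python3 -c "
from h import *
to(.472,.0,.004,np.pi/2+.158)
c=get_image('top');save(c,'t2.png',(180,80,360,210),4.4)"
```

```text
t 5.62 pos [0.4761 0.0363 0.0043] yaw 1.674 w 0.50 F [-0.7  2.2 -1.6] | twist -0.055 shift [-0.0352 -0.0098  0.0003]
```

View pics/t2.png

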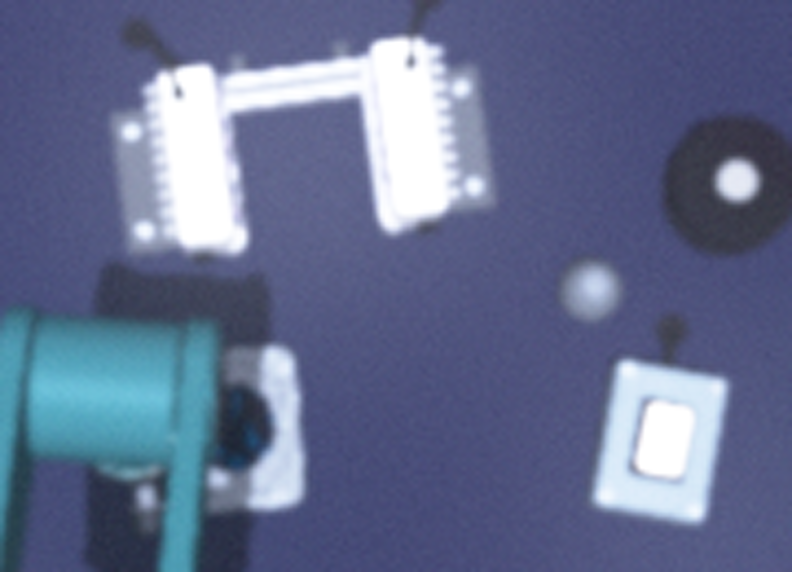

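The tray has followed and turned with the fingers, with its right edge at (290,430) in the crop. By calculation about 73 mm and 0.055 rad remain.

carry_out(
  motion=[
    {"translation":[-0.004,0,0],"twist":-0.004},
    {"translation":[-0.004,0,0],"twist":-0.004},
    {"translation":[-0.004,0,0],"twist":-0.004},
    {"translation":[-0.004,0,0],"twist":-0.004},
    {"translation":[-0.004,0,0],"twist":-0.004},
    {"translation":[-0.004,0,0],"twist":-0.004},
    {"translation":[-0.004,0,0],"twist":-0.004},
    {"translation":[-0.004,0,0],"twist":-0.004},
  ],
)

```text
time: 6.33
ee_pos: [0.4799, 0.0046, 0.0044]
tcp_rot: [-2.066, -2.367, -0.0]
contact_force: [-1.3, 3.9, -0.4]
width: 0.503
```

carry_out(
  motion=[
    {"translation":[-0.004,0,0],"twist":-0.004},
    {"translation":[-0.004,0,0],"twist":-0.004},
    {"translation":[-0.004,0,0],"twist":-0.004},
    {"translation":[-0.004,0,0],"twist":-0.004},
    {"translation":[-0.004,0,0],"twist":-0.004},
    {"translation":[-0.004,0,0],"twist":-0.004},
    {"translation":[-0.004,0,0],"twist":0},
    {"translation":[-0.004,0,0],"twist":0},
  ],
)

```text
time: 7.0
ee_pos: [0.4847, -0.0271, 0.0044]
tcp_rot: [2.038, 2.391, 0.0]
contact_force: [-1.3, 5.2, -0.1]
width: 0.5
```

carry_out(
  motion=[
    {"translation":[-0.004,0,0],"twist":0},
    {"translation":[-0.004,0,0],"twist":0},
    {"translation":[0,0,0],"twist":0},
    {"translation":[0,0,0],"twist":0},
    {"translation":[0.008,0,0],"twist":0},
    {"translation":[0.015,0,0],"twist":0},
    {"translation":[0.02,0,0],"twist":0},
  ],
)

```text
time: 7.58
ee_pos: [0.4793, 0.0073, 0.0044]
tcp_rot: [2.039, 2.388, -0.001]
contact_force: [0.4, 0.3, -0.3]
width: 0.504
```

```bash
python3 -c "
from h import *
to(.472,.0,.004,np.pi/2+.158)"
```

```text
t 7.58 pos [0.4793 0.0073 0.0044] yaw 1.728 w 0.50 F [ 0.4  0.3 -0.3] | twist -0.001 shift [-0.006  -0.0084  0.0004]
```

carry_out(
  motion=[
    {"translation":[0.005,0,-0.04],"twist":0},
    {"translation":[0,0,-0.04],"twist":0},
    {"translation":[0,0,-0.04],"twist":0},
    {"translation":[0,0,-0.04],"twist":0},
    {"translation":[-0.026,-0.03,0],"twist":0},
    {"translation":[-0.026,-0.032,0],"twist":0},
    {"translation":[-0.026,-0.032,0],"twist":0},
    {"translation":[-0.026,-0.032,0],"twist":0},
  ],
)

```text
time: 8.25
ee_pos: [0.3692, -0.1107, 0.1647]
tcp_rot: [2.034, 2.391, -0.001]
contact_force: [-0.2, -0.8, 0.2]
width: 0.504
```

carry_out(
  motion=[
    {"translation":[0,0,0],"twist":0.12},
    {"translation":[0,0,0],"twist":0.12},
    {"translation":[0,0,0],"twist":0.12},
    {"translation":[0,0,0],"twist":0.12},
    {"translation":[0,0,0],"twist":0.12},
    {"translation":[0,0,0],"twist":0.12},
    {"translation":[0,0,0],"twist":0.12},
    {"translation":[0,0,0],"twist":0.12},
  ],
)

```text
time: 8.92
ee_pos: [0.3702, -0.11, 0.1643]
tcp_rot: [2.914, 1.17, -0.001]
contact_force: [-0.9, -0.0, -0.7]
width: 0.501
```

carry_out(
  motion=[
    {"translation":[0,0,0],"twist":0.12},
    {"translation":[0,0,0],"twist":0.12},
    {"translation":[0,0,0],"twist":0.12},
    {"translation":[0,0,0],"twist":0.12},
    {"translation":[0,0,0],"twist":0.12},
    {"translation":[0,0,0],"twist":0.01},
    {"translation":[0,0,0],"twist":0},
  ],
)

```text
time: 9.5
ee_pos: [0.3702, -0.1099, 0.1643]
tcp_rot: [3.131, 0.255, 0.0]
contact_force: [-0.3, 0.4, -0.1]
width: 0.5
```

```bash
python3 -c "
from h import *
to(.4,-.105,.004,.158)
import pickle
c=get_image('top');save(c,'t3.png',(190,90,320,190),6);s=tool();w=get_image('wrist');save(w,'w3.png',None,1.5);pickle.dump((s,c,w),open('d3.pkl','wb'))"
```

```text
t 9.50 pos [ 0.3702 -0.1099  0.1643] yaw 0.162 w 0.50 F [-0.3  0.4 -0.1] | twist 0.004 shift [ 0.0302 -0.0002  0.1603]
```

View pics/t3.png

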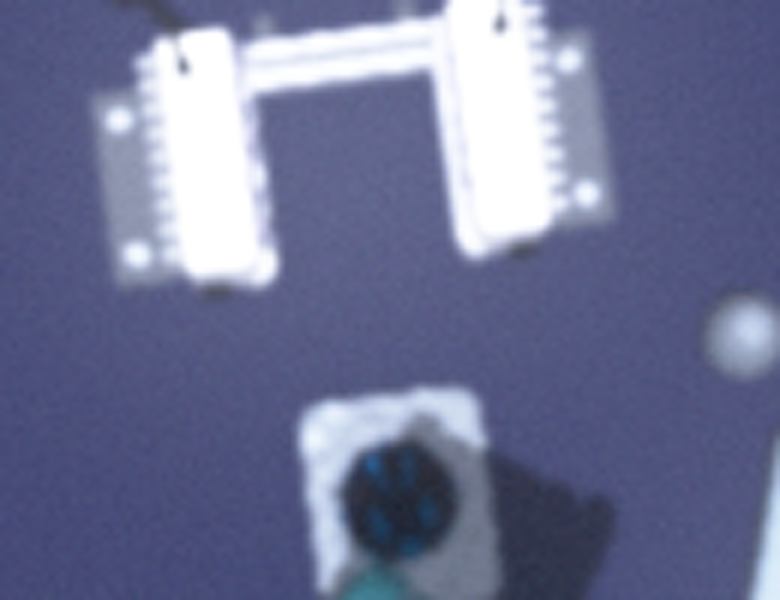

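Top view: tray edges run left (300,450)–(316,580) and right (484,450)–(502,580). Rail inner edges run left (258,130)–(278,270) and right (438,110)–(460,240). The tray is nearly aligned, so I'll check it in the wrist view.

View pics/w3.png

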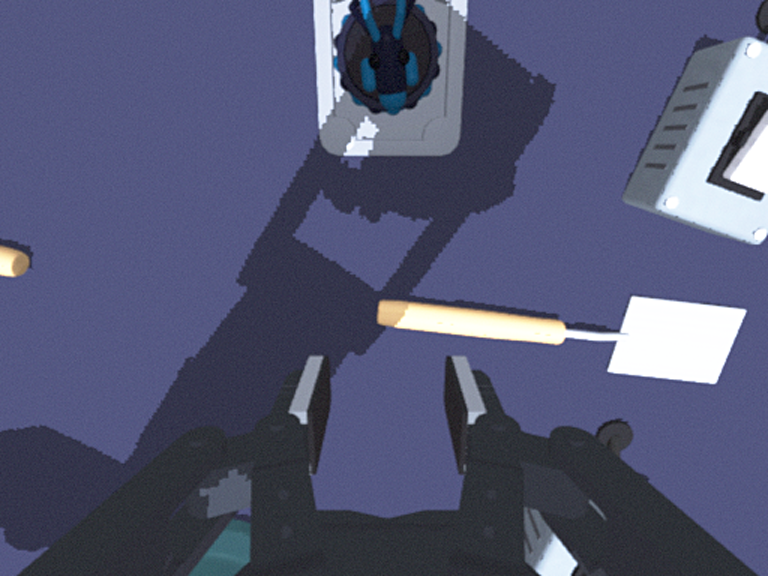

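Run:
```python
from h import *
import pickle
s,c,w=pickle.load(open("d3.pkl","rb"))
def P(u,v,z): return ray(c,190+(u+.5)/6-.5,90+(v+.5)/6-.5,z)[:2]
O=np.array([.658,-.065]);a=.158;Rs=np.array([[np.cos(a),np.sin(a)],[-np.sin(a),np.cos(a)]])
for n,u,v,z in(("trL",300,450,.018),("trL2",316,580,.018),("trR",484,450,.018),("trR2",502,580,.018),("trTop",390,394,.018),("gL",258,130,.02),("gL2",278,270,.02),("gR",438,110,.02),("gR2",460,240,.02)):
    p=P(u,v,z);print(n,np.round(p,4),"station",np.round(Rs@(p-O),4))
```

```text
trL [ 0.5222 -0.0386] station [-0.1299  0.0474]
trL2 [ 0.4568 -0.0487] station [-0.1961  0.0478]
trR [ 0.525  -0.1314] station [-0.1418 -0.0446]
trR2 [ 0.4595 -0.1422] station [-0.2081 -0.0451]
trTop [ 0.552  -0.0832] station [-0.1076 -0.0013]
gL [ 0.684  -0.0125] station [0.0339 0.0477]
gL2 [ 0.6129 -0.0248] station [-0.0382  0.0468]
gR [ 0.6971 -0.1033] station [ 0.0325 -0.044 ]
gR2 [ 0.631  -0.1163] station [-0.0347 -0.0464]
```

Run:
```python
from h import *
import pickle
(s,R,p),c,w=pickle.load(open("d3.pkl","rb"))
M=np.array(w["mount"]);f=K(w)
O=np.array([.658,-.065]);a=.158;Rs=np.array([[np.cos(a),np.sin(a)],[-np.sin(a),np.cos(a)]])
def P(u,v,z):
    d=R@M[:3,:3]@np.array([((u+.5)/1.5-.5-w["cx"])/f,((v+.5)/1.5-.5-w["cy"])/f,1]);o=p+R@M[:3,3];return (o+d*(z-o[2])/d[2])[:2]
for n,u,v,z in(("handle top",400,299,.01),("handle end",378,312,.01),("handle R",565,322,.01),("near L",335,156,.018),("near R",445,156,.018),("L",315,60,.018),("R",467,60,.018)):
    q=P(u,v,z);print(n,np.round(q,4),np.round(Rs@(q-O),4))
```

```text
handle top [ 0.3456 -0.1223] [-0.3175 -0.0075]
handle end [ 0.3327 -0.1078] [-0.328   0.0089]
handle R [ 0.3476 -0.2484] [-0.3354 -0.1323]
near L [ 0.4387 -0.0631] [-0.2163  0.0363]
near R [ 0.4503 -0.1334] [-0.2159 -0.0349]
L [ 0.4919 -0.0443] [-0.1608  0.0466]
R [ 0.5068 -0.1351] [-0.1603 -0.0455]
```

The wrist view agrees to about 1 mm: the tray's near edge is at station x = −216 mm, centred and aligned. The scraper handle lies clear behind, at x ≤ 0.347.

carry_out(
  motion=[
    {"translation":[0.024,0,0.03],"twist":0.004},
    {"translation":[0.024,0,0.03],"twist":0},
    {"translation":[0,0,0.03],"twist":0},
    {"translation":[0,0,0.03],"twist":0},
    {"translation":[0,0,0.025],"twist":0},
    {"translation":[0,0,0.015],"twist":0},
    {"translation":[0,0,0],"twist":0},
    {"translation":[0,0,0],"twist":0},
  ],
)

```text
time: 10.27
ee_pos: [0.4171, -0.1021, 0.0037]
tcp_rot: [-3.131, -0.246, 0.003]
contact_force: [0.1, 0.1, 1.4]
width: 0.502
```

carry_out(
  motion=[
    {"translation":[0.004,0,0],"twist":0},
    {"translation":[0.004,0,0],"twist":0},
    {"translation":[0.004,0,0],"twist":0},
    {"translation":[0.004,0,0],"twist":0},
    {"translation":[0.004,0,0],"twist":0},
    {"translation":[0.004,0,0],"twist":0},
    {"translation":[0.004,0,0],"twist":0},
    {"translation":[0.004,0,0],"twist":0},
  ],
)

```text
time: 10.93
ee_pos: [0.4475, -0.0978, 0.0048]
tcp_rot: [3.131, 0.245, -0.009]
contact_force: [-9.5, -1.9, 8.0]
width: 0.503
```

carry_out(
  motion=[
    {"translation":[0.004,0,0],"twist":0},
    {"translation":[0.004,0,0],"twist":0},
    {"translation":[0.004,0,0],"twist":0},
    {"translation":[0.004,0,0],"twist":0},
    {"translation":[0.004,0,0],"twist":0},
    {"translation":[0.004,0,0],"twist":0},
    {"translation":[0.004,0,0],"twist":0},
    {"translation":[0.004,0,0],"twist":0},
  ],
)

```text
time: 11.6
ee_pos: [0.4791, -0.0928, 0.0048]
tcp_rot: [3.132, 0.245, -0.009]
contact_force: [-9.3, -1.4, 6.5]
width: 0.499
```

```bash
python3 -c "
from h import *
to(.658-.066*.9876,-.065-.066*.1573,.004,.158)
c=get_image('top');save(c,'t4.png',(190,90,320,190),6)"
```

```text
t 11.60 pos [ 0.4791 -0.0928  0.0048] yaw 0.156 w 0.50 F [-9.3 -1.4  6.5] | twist -0.002 shift [0.1151 0.0007 0.0002]
```

View pics/t4.png

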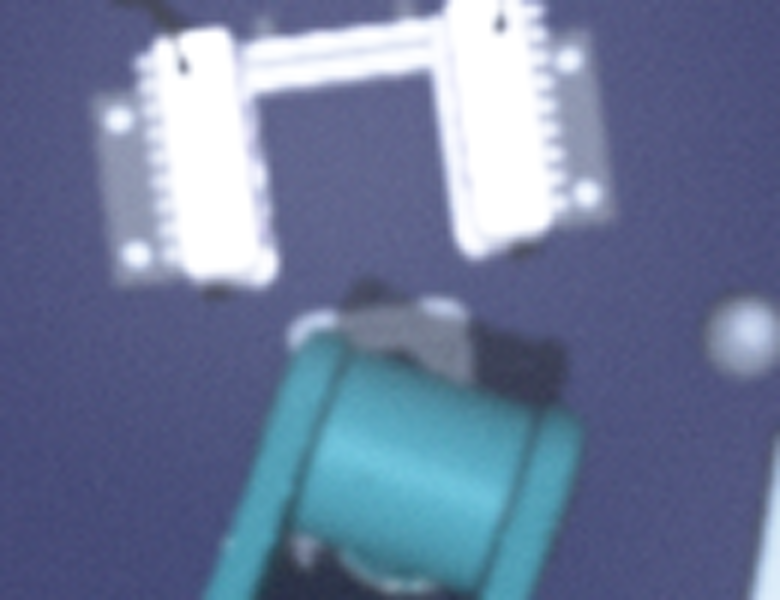

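The tray is square to the gap, with its front edge mid at about (381,318) against a gap centre line of about 379 at that row. Continuing.

carry_out(
  motion=[
    {"translation":[0.004,0,-0.001],"twist":0},
    {"translation":[0.004,0,0],"twist":0},
    {"translation":[0.004,0,0],"twist":0},
    {"translation":[0.004,0,0],"twist":0},
    {"translation":[0.004,0,0],"twist":0},
    {"translation":[0.004,0,0],"twist":0},
    {"translation":[0.004,0,0],"twist":0},
    {"translation":[0.004,0,0],"twist":0},
  ],
)

```text
time: 12.32
ee_pos: [0.5129, -0.0873, 0.0051]
tcp_rot: [-3.132, -0.244, 0.0]
contact_force: [-2.3, -0.4, -0.4]
width: 0.501
```

carry_out(
  motion=[
    {"translation":[0.004,0,0],"twist":0},
    {"translation":[0.004,0,0],"twist":0},
    {"translation":[0.004,0,0],"twist":0},
    {"translation":[0.004,0,0],"twist":0},
    {"translation":[0.004,0,0],"twist":0},
    {"translation":[0.004,0,0],"twist":0},
  ],
)

```text
time: 12.82
ee_pos: [0.5367, -0.0836, 0.0052]
tcp_rot: [-3.132, -0.244, -0.0]
contact_force: [-2.5, -0.2, -2.3]
width: 0.494
```

carry_out(
  motion=[
    {"translation":[0.004,0,0],"twist":0},
    {"translation":[0.004,0,0],"twist":0},
    {"translation":[0.004,0,0],"twist":0},
    {"translation":[0.004,0,0],"twist":0},
    {"translation":[0.004,0,0],"twist":0},
    {"translation":[0.004,0,0],"twist":0},
  ],
)

```text
time: 13.32
ee_pos: [0.5603, -0.0799, 0.0053]
tcp_rot: [-3.132, -0.244, 0.0]
contact_force: [-2.5, -0.1, -2.2]
width: 0.498
```

carry_out(
  motion=[
    {"translation":[0.003,0,0],"twist":0},
    {"translation":[0.003,0,0],"twist":0},
    {"translation":[0.003,0,0],"twist":0},
    {"translation":[0.003,0,0],"twist":0},
  ],
)

```text
time: 13.65
ee_pos: [0.5721, -0.0781, 0.0053]
tcp_rot: [-3.132, -0.244, 0.0]
contact_force: [-3.0, -1.0, -1.6]
width: 0.502
```

```bash
python3 -c "
from h import *
to(.658-.066*.9876,-.065-.066*.1573,.004,.158)"
```

```text
t 13.65 pos [ 0.5721 -0.0781  0.0053] yaw 0.156 w 0.50 F [-3.  -1.  -1.6] | twist -0.002 shift [0.0209 0.0006 0.0013]
```

Smooth at about 3 N, with about 20 mm to go.

carry_out(
  motion=[
    {"translation":[0.003,0,0],"twist":0},
    {"translation":[0.003,0,0],"twist":0},
    {"translation":[0.003,0,0],"twist":0},
    {"translation":[0.003,0,0],"twist":0},
    {"translation":[0.002,0,0],"twist":0},
  ],
)

```text
time: 14.07
ee_pos: [0.5861, -0.0759, 0.0053]
tcp_rot: [-3.132, -0.245, -0.0]
contact_force: [-3.0, -0.5, -0.4]
width: 0.499
```

carry_out(
  motion=[
    {"translation":[0.002,0,0],"twist":0},
    {"translation":[0.001,0,0],"twist":0},
    {"translation":[0.001,0,0],"twist":0},
  ],
)

```text
time: 14.32
ee_pos: [0.5896, -0.0754, 0.0054]
tcp_rot: [-3.132, -0.244, 0.0]
contact_force: [-3.7, -1.6, -0.6]
width: 0.496
```

carry_out(
  motion=[
    {"translation":[0.001,0,0],"twist":0},
    {"translation":[0.001,0,0],"twist":0},
  ],
)

```text
time: 14.48
ee_pos: [0.5916, -0.0751, 0.0054]
tcp_rot: [-3.132, -0.244, 0.0]
contact_force: [-3.0, -1.2, -0.4]
width: 0.497
```

carry_out(
  motion=[
    {"translation":[0.001,0,0],"twist":0},
    {"translation":[0.001,0,0],"twist":0},
  ],
)

```text
time: 14.65
ee_pos: [0.5936, -0.0747, 0.0054]
tcp_rot: [-3.132, -0.244, -0.0]
contact_force: [-3.2, -0.9, -1.2]
width: 0.5
```

carry_out(
  motion=[
    {"translation":[0.001,0,0],"twist":0},
    {"translation":[0.001,0,0],"twist":0},
  ],
)

```text
time: 14.82
ee_pos: [0.5956, -0.0744, 0.0054]
tcp_rot: [-3.132, -0.244, -0.0]
contact_force: [-2.8, -0.2, -0.5]
width: 0.501
```

carry_out(
  motion=[
    {"translation":[0.001,0,0],"twist":0},
    {"translation":[0.001,0,0],"twist":0},
  ],
)

```text
time: 14.98
ee_pos: [0.5976, -0.0741, 0.0053]
tcp_rot: [-3.132, -0.244, 0.0]
contact_force: [-3.4, -0.0, -0.2]
width: 0.503
```

carry_out(
  motion=[
    {"translation":[0.001,0,0],"twist":0},
    {"translation":[0.001,0,0],"twist":0},
  ],
)

```text
time: 15.15
ee_pos: [0.5977, -0.0741, 0.0053]
tcp_rot: [3.132, 0.245, -0.007]
contact_force: [-10.7, -1.9, 4.0]
width: 0.499
```

carry_out(
  motion=[
    {"translation":[0.001,0,0],"twist":0},
    {"translation":[0,0,0],"twist":0},
  ],
)

```text
time: 15.32
ee_pos: [0.5977, -0.0741, 0.0054]
tcp_rot: [3.132, 0.245, -0.011]
contact_force: [-11.3, -1.7, 6.0]
width: 0.498
```

```bash
python3 -c "
from h import *
to(.5977,-.0741,.0053,.158)
c=get_image('scene');save(c,'s4.png',(130,210,330,330),4)"
```

```text
t 15.32 pos [ 0.5977 -0.0741  0.0054] yaw 0.156 w 0.50 F [-11.3  -1.7   6. ] | twist -0.002 shift [-0.      0.      0.0001]
```

View pics/s4.png

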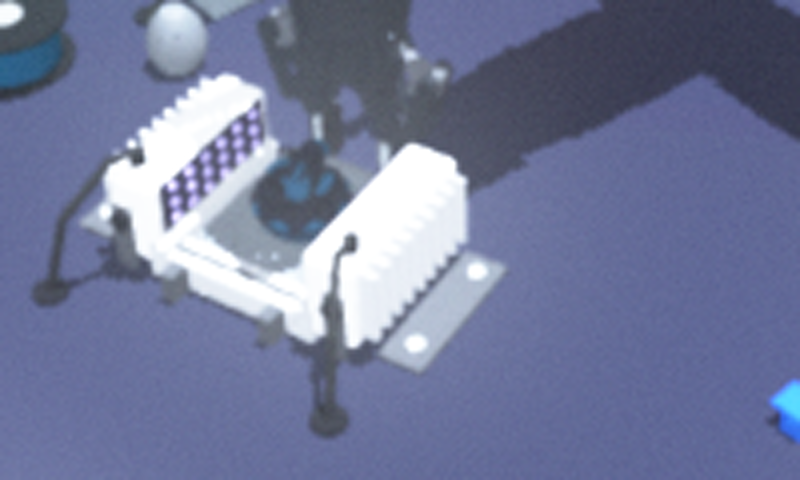

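The print stands upright and the tray's front edge is at the stop bar. One firmer nudge to confirm, then back off.

carry_out(
  motion=[
    {"translation":[0.003,0,0],"twist":0},
    {"translation":[0,0,0],"twist":0},
  ],
)

```text
time: 15.53
ee_pos: [0.5978, -0.0741, 0.0053]
tcp_rot: [3.132, 0.245, -0.022]
contact_force: [-19.8, -2.5, 10.7]
width: 0.498
```

carry_out(
  motion=[
    {"translation":[-0.005,0,0],"twist":0},
    {"translation":[-0.02,0,0],"twist":0},
    {"translation":[-0.03,0,0],"twist":0},
    {"translation":[-0.02,0,-0.03],"twist":0},
    {"translation":[0,0,-0.04],"twist":0},
    {"translation":[0,0,-0.04],"twist":0},
    {"translation":[0,0,-0.03],"twist":0},
  ],
)

```text
time: 16.12
ee_pos: [0.5315, -0.0851, 0.1499]
tcp_rot: [3.13, 0.244, 0.013]
contact_force: [1.1, 0.2, -0.3]
width: 0.498
```

carry_out(
  hand=0,
  motion=[
    {"translation":[-0.04,0,0],"twist":0},
    {"translation":[-0.04,0,0],"twist":0},
    {"translation":[-0.03,0.03,0],"twist":0},
    {"translation":[0,0.04,0],"twist":0},
    {"translation":[0,0.04,0],"twist":0},
    {"translation":[0,0,0],"twist":0},
    {"translation":[0,0,0],"twist":0},
  ],
)

```text
time: 16.7
ee_pos: [0.4394, -0.2119, 0.1462]
tcp_rot: [3.131, 0.239, 0.006]
contact_force: [-0.6, 0.6, -0.1]
width: 0.001
```

Run:
```python
from h import *
import pickle
# box pose from corners at z=.045
B=np.array([[.437,-.2636],[.4264,-.3387],[.5369,-.2769],[.5243,-.353]])
d=B[2]+B[3]-B[0]-B[1];a=np.arctan2(d[1],d[0]);cen=B.mean(0);e=cen+.016*np.array([np.cos(a),np.sin(a)])
print("box",cen,"yaw",a,"end",e)
to(e[0],e[1],.085)
c=get_image('top');s=tool();w=get_image('wrist');pickle.dump((s,c,w),open('d5.pkl','wb'))
a=cv2.resize(c["frame"][95:165,215:315],None,fx=5,fy=5,interpolation=2);b=w["frame"][:,:,:]
H=max(a.shape[0],b.shape[0]);im=np.zeros((384+0,a.shape[1],3),np.uint8)
cv2.imwrite("pics/t5.png",np.vstack([a,cv2.resize(w["frame"],(333,250))if 0 else np.zeros((1,500,3),np.uint8)])[:,:,::-1])
save(w,"w5.png",None,1.5)
```

```text
box [ 0.48115 -0.30805] yaw -0.13863973713415767 end [ 0.49699648 -0.31026114]
t 16.70 pos [ 0.4394 -0.2119  0.1462] yaw 0.152 w 0.00 F [-0.6  0.6 -0.1] | twist 0.000 shift [0.0418 0.1058 0.0616]
```

View pics/t5.png

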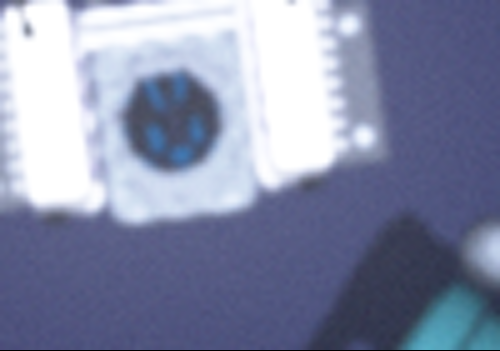

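View pics/w5.png

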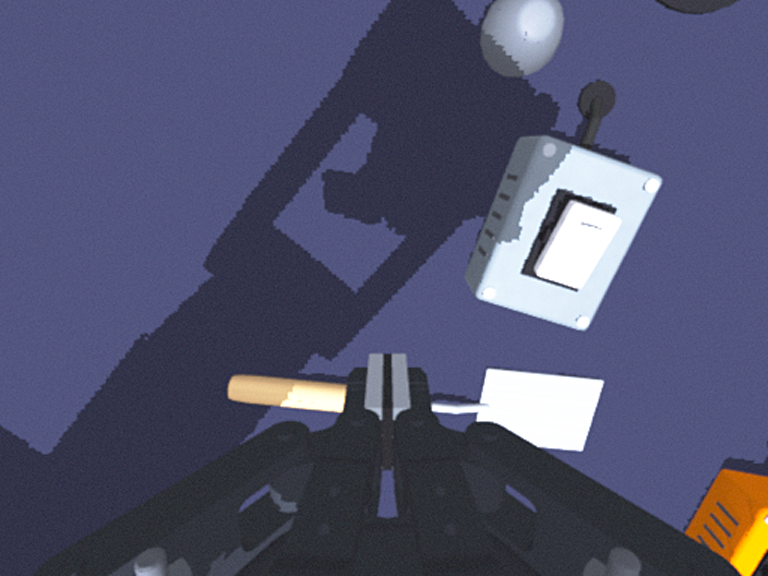

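The top view shows the tray home against the bar, square between the rails, with the print upright. The wrist view shows the rocker at (578,245) and its dark line at (592,225), on the raised far end.

Run:
```python
from h import *
import pickle
(s,R,p),c,w=pickle.load(open("d5.pkl","rb"))
M=np.array(w["mount"]);f=K(w)
def P(u,v,z):
    d=R@M[:3,:3]@np.array([((u+.5)/1.5-.5-w["cx"])/f,((v+.5)/1.5-.5-w["cy"])/f,1]);o=p+R@M[:3,3];return (o+d*(z-o[2])/d[2])[:2]
print("line",P(592,225,.066),"far end",P(598,211,.067),"near end",P(556,279,.056),"box corners mid",np.mean([P(549,150,.045),P(652,186,.045),P(488,294,.045),P(583,322,.045)],0))
to(.4965,-.3105,.075)
```

```text
line [ 0.49744542 -0.30913537] far end [ 0.50504403 -0.30948054] near end [ 0.46334396 -0.30329053] box corners mid [ 0.48354792 -0.308283  ]
t 16.80 pos [ 0.439  -0.2097  0.1458] yaw 0.156 w 0.00 F [-0.2  0.  -0.6] | twist 0.000 shift [0.041  0.1085 0.0709]
```

carry_out(
  motion=[
    {"translation":[0.01,0.027,0],"twist":0},
    {"translation":[0.011,0.027,0],"twist":0},
    {"translation":[0.011,0.027,0],"twist":0},
    {"translation":[0.01,0.027,0],"twist":0},
    {"translation":[0,0,0.035],"twist":0},
    {"translation":[0,0,0.03],"twist":0},
    {"translation":[0,0,0],"twist":0},
    {"translation":[0,0,0],"twist":0},
  ],
)

```text
time: 17.47
ee_pos: [0.4958, -0.3078, 0.0784]
tcp_rot: [-3.128, -0.247, 0.005]
contact_force: [0.9, -0.4, 0.7]
width: 0.003
```

```bash
python3 -c "
from h import *
to(.498,-.31,.058)"
```

```text
t 17.47 pos [ 0.4958 -0.3078  0.0784] yaw 0.158 w 0.00 F [ 0.9 -0.4  0.7] | twist 0.000 shift [0.0019 0.0026 0.0204]
```

carry_out(
  motion=[
    {"translation":[0.002,0.002,0.006],"twist":0},
    {"translation":[0,0,0.003],"twist":0},
    {"translation":[0,0,0.003],"twist":0},
    {"translation":[0,0,0.002],"twist":0},
    {"translation":[0,0,0.002],"twist":0},
    {"translation":[0,0,0.002],"twist":0},
    {"translation":[0,0,0],"twist":0},
  ],
)

```text
time: 18.05
ee_pos: [0.4995, -0.3121, 0.0629]
tcp_rot: [3.131, 0.244, 0.003]
contact_force: [1.5, -0.7, 1.5]
width: 0.001
```

carry_out(
  motion=[
    {"translation":[0,0,0.001],"twist":0},
    {"translation":[0,0,0.001],"twist":0},
    {"translation":[0,0,0],"twist":0},
  ],
)

```text
time: 18.3
ee_pos: [0.4997, -0.3122, 0.0614]
tcp_rot: [3.131, 0.244, 0.004]
contact_force: [3.2, -0.1, 4.4]
width: -0.003
```

carry_out(
  motion=[
    {"translation":[0,0,0.001],"twist":0},
    {"translation":[0,0,0.001],"twist":0},
    {"translation":[0,0,0.001],"twist":0},
    {"translation":[0,0,0],"twist":0},
  ],
)

```text
time: 18.63
ee_pos: [0.5003, -0.3123, 0.0601]
tcp_rot: [3.13, 0.245, 0.006]
contact_force: [1.9, 1.3, 10.2]
width: -0.004
```

carry_out(
  motion=[
    {"translation":[0,0,0.001],"twist":0},
    {"translation":[0,0,0],"twist":0},
  ],
)

```text
time: 18.8
ee_pos: [0.5004, -0.3124, 0.06]
tcp_rot: [3.13, 0.244, 0.007]
contact_force: [0.3, 2.5, 13.1]
width: 0.001
```

Bottomed at 13 N. Raise and check.

carry_out(
  motion=[
    {"translation":[0,0,-0.02],"twist":0},
    {"translation":[0,0,-0.035],"twist":0},
    {"translation":[0,0,-0.04],"twist":0},
    {"translation":[-0.03,-0.02,0],"twist":0},
    {"translation":[-0.03,-0.02,0],"twist":0},
    {"translation":[-0.03,-0.02,0],"twist":0},
    {"translation":[0,0,0],"twist":0},
    {"translation":[0,0,0],"twist":0},
  ],
)

```text
time: 19.47
ee_pos: [0.3981, -0.2652, 0.1498]
tcp_rot: [-3.13, -0.243, 0.005]
contact_force: [-0.6, -0.4, -0.1]
width: 0.003
```

Run:
```python
from h import *
to(0,0,0)
w=get_image('wrist');c=get_image('top');s=get_image('scene')
f=lambda i,b:cv2.resize(i["frame"][b[1]:b[3],b[0]:b[2],::-1],(400,300),interpolation=2)
cv2.imwrite("pics/fin.png",np.vstack([np.hstack([f(w,(230,40,470,220)),f(c,(120,60,360,240))]),np.hstack([f(s,(130,170,330,320)),f(s,(0,0,512,384))])]))
```

```text
t 19.47 pos [ 0.3981 -0.2652  0.1498] yaw 0.155 w 0.00 F [-0.6 -0.4 -0.1] | twist 0.000 shift [-0.352  -0.3231  0.1515]
```

No more pictures can be viewed, so I check the rocker and lamps numerically.

Run:
```python
from h import *
import pickle
s0,c0,w0=pickle.load(open("d5.pkl","rb"))
def wp(w,s,X):
    M=np.array(w["mount"]);x=np.linalg.inv(M)@np.append(s[1].T@(np.array(X)-s[2]),1);return x[:2]/x[2]*K(w)+[w["cx"],w["cy"]]
s1=tool();w1=get_image('wrist');c1=get_image('top')
ax=np.array([np.cos(-.139),np.sin(-.139)]);C=np.array([.483,-.3082])
for n,w,s in(("off",w0,s0),("now",w1,s1)):
    for th in(0.,.4):
        t=.2-th  # off: +x end up
        pts=[wp(w,s,[*(C+ax*l*np.cos(t)),.057+.005+l*np.sin(t)]) for l in(22,-22) for l in[l/1000]]
        print(n,"model th",th,"far/near end px",np.round(pts,1))
    o=wp(w,s,[*C,.062]);g=cv2.cvtColor(w["frame"],cv2.COLOR_RGB2GRAY)
    m=(g>225).astype(np.uint8);k,lab,st,ce=cv2.connectedComponentsWithStats(m)
    i=min((i for i in range(1,k) if st[i,4]>150),key=lambda i:np.hypot(*(ce[i]-o)))
    q=np.argwhere(lab==i)[:,::-1].astype(np.float32);r=cv2.minAreaRect(q)
    print(n,"rect",np.round(cv2.boxPoints(r),1).tolist(),"size",np.round(r[1],1))
for X in[(.6106,-.07,.02),(.59,-.075,0)]:print(X,[c["frame"][int(p[1])-3:int(p[1])+4,int(p[0])-3:int(p[0])+4].mean((0,1)).round(1) for c in(c0,c1) for p in[proj(c,X)]])
d=cv2.absdiff(c0["frame"],c1["frame"]).max(2);x=np.argwhere(cv2.medianBlur(d,3)>50);print(len(x),x.min(0),x.max(0))
h=d[95:165,215:300];print("station region diff mean",h.mean(), "mean rgb",c0["frame"][95:165,215:300].mean((0,1)),c1["frame"][95:165,215:300].mean((0,1)))
```

```text
off model th 0.0 far/near end px [[400.  141.6]
 [372.8 188.6]]
off model th 0.4 far/near end px [[394.8 140. ]
 [376.9 191.8]]
off rect [[316.5, 196.1999969482422], [372.79998779296875, 86.19999694824219], [440.20001220703125, 120.69999694824219], [384.0, 230.6999969482422]] size [ 75.8 123.6]
now model th 0.0 far/near end px [[339.9  77.8]
 [317.  132.6]]
now model th 0.4 far/near end px [[336.8  78.5]
 [319.2 133.9]]
now rect [[302.5, 124.5], [320.29998779296875, 71.0999984741211], [352.1000061035156, 81.69999694824219], [334.29998779296875, 135.10000610351562]] size [33.5 56.3]
(0.6106, -0.07, 0.02) [array([196.4, 207.8, 230.6]), array([196.9, 208.4, 231. ])]
(0.59, -0.075, 0) [array([ 89.9,  95. , 135.2]), array([ 89.6,  94.4, 135. ])]
8418 [155  82] [383 375]
station region diff mean 4.971764705882353 mean rgb [144.42386555 150.28621849 176.67226891] [146.15411765 151.67563025 179.51781513]
```

The rocker's image axis now measures (17.8, −53.4) px. The model gives (17.6, −55.4) for on and (22.9, −54.8) for off, so it is on. Handing in.

```bash
python3 -c "
from h import *
print(job.hand_in())"
```

```text
the job is handed in; nothing more can be done
None
```

The tray is fully home against the stop bar and the rocker switch is pressed to on. The job was handed in at about 19.6 s on the robot's clock, with the robot clear of everything.

- **Tray:** I pushed it sideways with two half-open fingers, turning it to match the gap, then straight in. It stopped dead while the force rose from about 3 to 20 N. The top view then showed it square between the rails and touching the bar, with the print upright.
- **Switch:** I pressed the raised end of the smaller grey box's rocker until it bottomed at about 13 N, with the fingertips 60 mm above the bench.
- **Final checks:** I had used up the 12 pictures I could view, so the last check was numeric. The rocker's slant in the wrist image was 17.8 px, against 17.6 px expected for on and 22.9 px for off. The lamp area looked only about 2–3 grey levels brighter, which is weak evidence on its own.
- **Discrepancy:** The tray reached the stop about 5 mm beyond my camera estimate. I put that down to error in my estimate of the station's position.
- **Not checked:** I did not check the bystanders in a final picture.

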